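Clip a cake board into the lettering stand

ROBOT

A 7-joint arm with a two-finger parallel gripper is mounted at the origin on the work surface. World frame = base frame: x ahead of the robot, y to its left, z up, the work surface at z = 0. Lengths are in m, angles in rad, forces in N, time in s.
With the tool pointing down it reaches from about 0.4 to 0.85 m from the base axis. Payload 4.5 kg.
Tool frame: the origin (TCP) lies at the very end of the fingers, on their centre line; the grasp point (between the pads) lies 19 mm behind it; z points along the fingers, x is the direction in which the jaws open and shut, and the axes are right-handed (so a half turn about z gives the same grasp; the last joint's range is limited). The gripper opens to 88 mm and grips with 3 to 60 N. Pads are 18 mm wide; open, the fingers measure 123 mm over their backs; the gripper's body (75 mm by 187 mm) begins 45 mm behind the grasp point.
Start: joints at [-1.238, 0.689, -0.195, 1.565, 0.157, 0.902, -0.215], TCP at [0.184, 0.597, 0.208] pointing down, gripper open.
Joint ranges: [-3.01, 3.01], [-0.46, 2.08], [-1.47, 1.51], [0.13, 2.56], [-1, 4.14], [0.04, 2.09], [-2.66, 2.66]. Speed limits (rad/s): [2.57, 2.57, 3.14, 3.14, 3.14, 3.14, 3.14].

INTERFACE

Orientations are given as a unit quaternion [x, y, z, w].
In Python, from plant import * gives the robot as it stands.
- The arm moves only by the tool apply_moves, never from a script. Its argument "series" is a list of rows, each an object of numbers: "x", "y", "z": the shift along the tool's x, y, z in units of 80 cm (1.0 is 80 cm); "wx", "wy", "wz": the turn, a rotation vector about the tool's x, y, z in units of pi rad (1.0 is pi rad); "fingers": the opening, from -1 (shut) to 1 (fully open), so that 0 is half open. In form: [{"x": .., "y": .., "z": .., "wx": .., "wy": .., "wz": .., "fingers": ..}, ...]. A call has 1 to 8 rows; each row shifts and turns the pose as measured when the row begins, along the tool's axes as they then stand; what a row does not reach is not made up. A row lasts 1/8 s, in which the tool goes at most 62.5 mm and 10.7 degrees, less where a joint would pass 70% of its speed; a pose out of reach is approached as far as the arm can. A call with a number of a shift or a turn outside -1 to 1 is refused whole. A call with a gripper value outside its range is refused whole. The fingers move at their own pace and stop on an object; "force" is the grip in N (left out, the last holds). Time passes only in rows, so rows that do not move let the fingers close. It gives the time, the measured TCP pose, the force and the opening at its end, in the units of the state.
- get_state(): the state, without advancing time (a new reading comes with each control period).
- snapshot(name): name is "scene" or "top"; returns (picture, depth): 420x560x3 uint8, red, green, blue; 420x560 float32, m along the optical axis (not along the pixel's ray), 0 where there is no reading.
- camera_model(name): a dict with "camera_matrix" (3x3 intrinsics, pixels), "world_from_camera" (4x4, takes a point from camera to world coordinates). Camera axes: x right, y up, looking along -z (the intrinsics and any distortion apply to the point x, -y, -z); pixel columns grow to the right and rows downward; lengths in m; the calibration is good to about 2 mm. A picture is of the moment at which its call begins. camera_model takes no time and is no camera call.
- finish_job(): hands the job in, once; it reports no verdict.
The state is a dict: "clock": time; "q": joint angles; "qd": joint speeds; "joint_torque": joint torques, N m; "tool_pos": TCP position; "eef_rot": TCP orientation; "contact_force": force on the tool from outside, world axes, zero at the start; "moment": the same for the moment, N m; "opening": opening from 0.0 (shut) to 1.0 (fully open).
Only numpy, scipy, OpenCV 4.12 (cv2) and the standard library are available. Lean on these libraries where they do the work, as an engineer would, in place of code of your own. Each camera call takes 0.05 s, during which the arm holds its last target. There are 200 camera calls.

TASK

On the lettering stand, press the spring clip's long side tab down with one fingertip and, keeping it held down, push the white rectangular cake board along its track with the other fingertip, under the raised clip lip, until it meets the end stop. Then let go, so that the clip closes on the board and grips it, ready for piping. Only press and push: do not lift the board, and leave the other things on the bench where they are.

Things in the scene. Friction and masses are not known exactly. Their poses are not given: they have to be found in the camera images.
- stand: Lettering stand, a grey metal fixture fixed to the bench. Its x points along the track to the end stop, y to the clip's side, z up; origin on the bench (z = 0) below the track's centre line. Base: x -125 to 80 mm, y -50 to 105 mm, 16 mm high. Track floor: z 24 mm, y -34 to 34 mm, open at its -x end, between rails 8 mm wide with tops at z 32 mm.
- track_stop (a point): Foot of the end stop's face on the track floor, centre line: stand x = 60 mm, y = 0, z = 24 mm. The stop's top is at z 38 mm.
- clip_hinge (a point): Point on the clip's hinge axis, which runs along stand x just outside the rail: stand x = -60 mm, y = 50 mm, z = 25 mm. Barrel radius 5 mm (coils 7 mm). Its two lugs, at stand x -119 and 60 mm, reach z 33 mm.
- clip (a joint): Spring clip, rad: 0 closed; grows as the tab is pressed down, to a hard stop at 0.42. The lip clears the board above about 0.24, and by 6 mm at 0.42; resting on the inserted board it reads about 0.24. Fully open takes about 7 N on the tab 26 mm from the hinge axis; the spring pushes the tab back up when released and grips the board with about 4 N.
- clip_tab (a point): Point on top of the clip's tab, mid-length, 26 mm out from the hinge axis; moves with it. The tab is a flat steel plate over stand x -115 to -5 mm, from the hinge to 45 mm out (y 54 to 95 mm when open). At rest it slopes up outwards (outer edge z 45 mm, this point z 37 mm); fully pressed it lies level, its top at z 27 mm.
- clip_lip (a point): Middle of the lower front edge of the clip's lip, which the board must pass under; moves with the clip. A 14 mm wide arm (stand x 36 to 50 mm) reaches over the track from the hinge; the lip at its end spans stand y -5 to 12 mm. At rest its underside is 3 mm above the track floor (z 27 mm) and blocks the board.
- board: White rectangular cake board, stiff, about 0.12 kg, 80 (its x) x 64 (its y) x 12 mm thick; origin at the centre of its underside. It lies flat on the stand's track, 2 mm play to each rail, its x along the stand's x, front edge 5 to 40 mm short of the lip. Against the end stop its origin is at stand x = 20 mm and its rear edge at -20 mm.
- nozzle_wide: Bystander: steel piping nozzle, a cone 28 mm wide and 44 mm tall, standing on the bench; origin at its underside.
- nozzle_tall: Bystander: slimmer steel piping nozzle, a cone 24 mm wide and 56 mm tall; origin at its underside.
- jar: Bystander: small jar with lid, 44 mm wide, 70 mm tall; origin at its underside.
- round_board: Bystander: round cake board, 90 mm wide, 12 mm thick, lying on the bench beyond the end stop; origin at its underside.
- dish: Bystander: small white bowl, 72 mm wide, 42 mm tall; origin at its underside.
- spatula: Bystander: spatula 200 mm long lying along its own x; origin at its underside.
Things that resemble listed ones, but are neither listed nor needed, are in the scene too. Leave any orange or turquoise look-alike of the board alone.

How it is judged:
By the outcome, as a careful person would: the job done as asked, in the order asked, and still so for the second after the job is handed in, with the robot touching nothing.
It also fails if it takes over 38 s, if anything falls off the work surface, if the arm or the gripper's body presses on something with over 40 N, if the wrist force passes 120 N, or if a joint passes its speed limit or range.

## Working session

There is one attempt and no reset: what is moved stays moved. The work goes in short steps, Python scripts to look and compute and a tool call to move; the robot and the scene stay as the last step left them, time stands still between calls to the robot, and variables do not carry over. Pictures are saved under pics/ and viewed, about 8 in all and at most 12, crops included, and the job is handed in when it is done.

Besides the shell and the picture viewer there is one more tool, called after ">>>" in YAML: its name, and indented under it one key for each argument. apply_moves: Moves the arm, as the interface text tells. Its arguments: {"type":"object","properties":{"series":{"type":"array","items":{"type":"object","properties":{"x":{"type":"number"},"y":{"type":"number"},"z":{"type":"number"},"wx":{"type":"number"},"wy":{"type":"number"},"wz":{"type":"number"},"fingers":{"type":"number"}}}},"force":{"type":"number"}},"required":["series"]}

```bash
mkdir -p pics
python3 - <<'E'
from plant import *
import cv2, numpy as np
s=get_state(); print(s)
for n in ("scene","top"):
    p,d=snapshot(n); np.savez(f"{n}0.npz",p=p,d=d,K=camera_model(n)["camera_matrix"],T=camera_model(n)["world_from_camera"])
    cv2.imwrite(f"pics/{n}0.png",cv2.resize(p[:,:,::-1],(784,588),interpolation=cv2.INTER_CUBIC))
    print(camera_model(n))
E
```

```text
{'clock': 0.0, 'q': array([-1.23823209,  0.68994366, -0.19451489,  1.56634415,  0.15729122,
        0.9025046 , -0.21509725]), 'qd': array([ 0.00087972,  0.00074779, -0.00038621, -0.00102378,  0.00026388,
       -0.00113647, -0.00066323]), 'joint_torque': array([-1.17803256e-05, -5.27550566e+01, -1.26714293e+00, -1.53428668e+01,
       -5.27574169e-02,  6.55233976e-03,  1.53758674e-04]), 'tool_pos': array([0.18380931, 0.59664092, 0.20763524]), 'eef_rot': array([ 8.04443777e-01,  5.94028106e-01, -6.87421235e-04,  5.87924125e-04]), 'contact_force': array([0.15106537, 0.8874924 , 0.30118234]), 'moment': array([ 0.02043428,  0.05154881, -0.01859901]), 'opening': 1.0002888808885833}
{'camera_matrix': array([[460.20850707,   0.        , 278.33741922],
       [  0.        , 460.20850707, 219.58956653],
       [  0.        ,   0.        ,   1.        ]]), 'world_from_camera': array([[-0.09343769, -0.69543434,  0.71248893,  1.15649817],
       [ 0.99559579, -0.05976912,  0.07222662,  0.12062132],
       [-0.00764403,  0.71609967,  0.69795618,  0.65004697],
       [ 0.        ,  0.        ,  0.        ,  1.        ]])}
{'camera_matrix': array([[541.66796727,   0.        , 278.38649559],
       [  0.        , 541.66796727, 212.95046928],
       [  0.        ,   0.        ,   1.        ]]), 'world_from_camera': array([[ 0.04572949,  0.97562446, -0.21462929,  0.31759181],
       [-0.99895289,  0.0449614 , -0.00846188,  0.05600667],
       [ 0.00139441,  0.21479151,  0.97665893,  1.08984497],
       [ 0.        ,  0.        ,  0.        ,  1.        ]])}
```

View pics/top0.png

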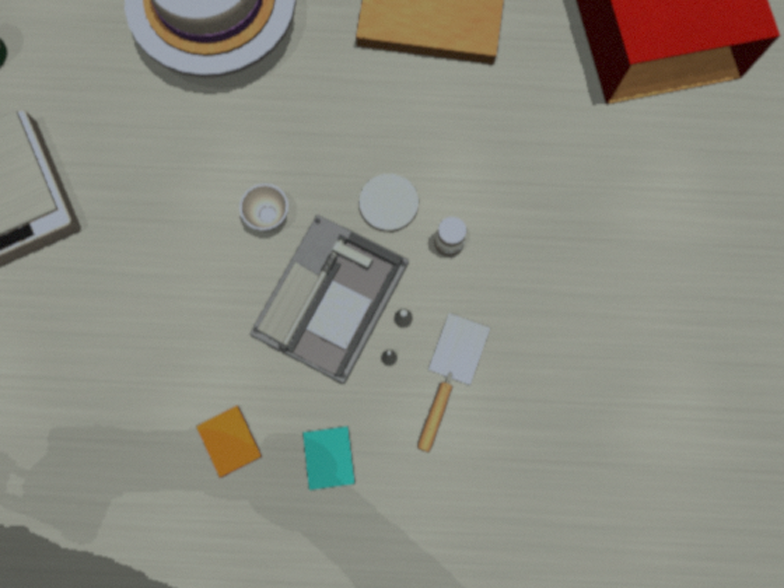

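View pics/scene0.png

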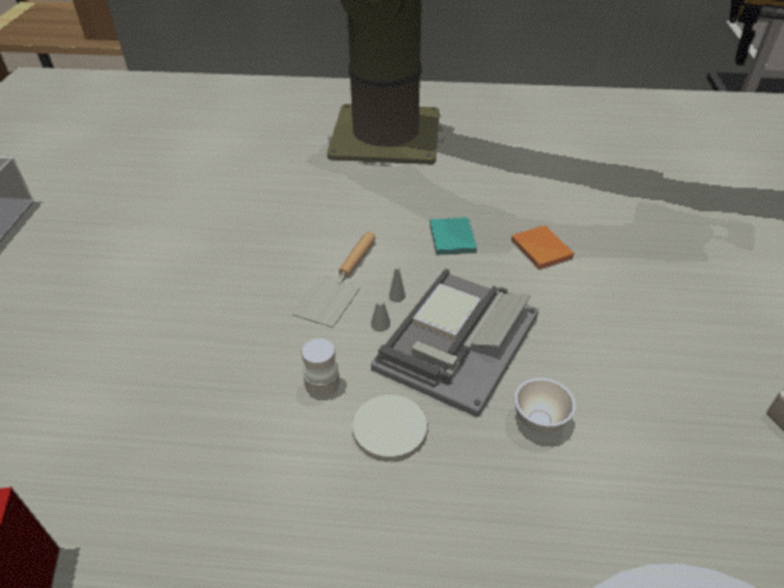

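```bash
cat > h.py <<'E'
import numpy as np, cv2
def load(n):
    f=np.load(n); return f["p"],f["d"],f["K"],f["T"]
def ray(K,T,uv,z):
    uv=np.atleast_2d(uv).astype(float)
    c=np.c_[(uv[:,0]-K[0,2])/K[0,0],-(uv[:,1]-K[1,2])/K[1,1],-np.ones(len(uv))]@T[:3,:3].T
    return T[:3,3]+c*((z-T[2,3])/c[:,2])[:,None]
def proj(K,T,P):
    c=(np.atleast_2d(P)-T[:3,3])@T[:3,:3]
    return np.c_[K[0,0]*c[:,0]/-c[:,2]+K[0,2],-K[1,1]*c[:,1]/-c[:,2]+K[1,2]]
def stand(pose,P):
    x,y,a=pose;P=np.atleast_2d(P).astype(float)
    return np.c_[x+np.cos(a)*P[:,0]-np.sin(a)*P[:,1],y+np.sin(a)*P[:,0]+np.cos(a)*P[:,1],P[:,2]]
E
cat > fit.py <<'E'
from h import *
from scipy.optimize import least_squares
p,d,K,T=load("top0.npz")
uv=np.array([[318,217],[408,262],[343,382],[252,333]])/1.4
m=np.array([[80,105,16],[80,-50,16],[-125,-50,16],[-125,105,16]])/1000
W=ray(K,T,uv,.016); print(W.round(4))
r=least_squares(lambda s:(stand(s,m)-W)[:,:2].ravel(),[.5,.1,-.5]); print(r.x, (r.fun*1000).round(1))
pose=r.x; np.save("pose.npy",pose)
# board: bright low-saturation pixels within track
vv,uu=np.mgrid[:420,:560]; w=ray(K,T,np.c_[uu.ravel(),vv.ravel()],.036)
a=pose[2];q=(w[:,:2]-pose[:2])@np.array([[np.cos(a),-np.sin(a)],[np.sin(a),np.cos(a)]])
ins=(abs(q[:,1])<.036)&(q[:,0]>-.12)&(q[:,0]<.03)
g=p.min(2).ravel(); 
for x in range(-120,35,5):
    k=ins&(abs(q[:,0]*1000-x)<2.5)&(abs(q[:,1])<.02); print(x,int(g[k].mean()),end="; ")
for n in("top","scene"):
    p,d,K,T=load(n+"0.npz"); s=4
    im=cv2.resize(p[:,:,::-1],None,fx=s,fy=s,interpolation=cv2.INTER_CUBIC).copy()
    def poly(P,c): cv2.polylines(im,[(proj(K,T,stand(pose,np.array(P)/1000))*s+s/2).astype(int)],True,c,1)
    poly([[80,105,16],[80,-50,16],[-125,-50,16],[-125,105,16]],(0,0,255))
    poly([[60,34,38],[60,-34,38],[68,-34,38],[68,34,38]],(255,0,0))
    poly([[-115,91,45],[-5,91,45],[-5,50,28],[-115,50,28]],(0,255,0))
    poly([[-125,42,32],[60,42,32],[60,34,32],[-125,34,32]],(255,0,255))
    poly([[-125,-42,32],[60,-42,32],[60,-34,32],[-125,-34,32]],(255,0,255))
    c=proj(K,T,stand(pose,[-.02,.03,.02]))[0]*s
    cv2.imwrite(f"pics/{n}_ov.png",im[int(c[1])-290:int(c[1])+290,int(c[0])-300:int(c[0])+300])
E
python3 fit.py
```

```text
[[0.6719 0.1773 0.016 ]
 [0.609  0.0411 0.016 ]
 [0.4291 0.1258 0.016 ]
 [0.4933 0.2604 0.016 ]]
[ 0.55951745  0.11671735 -0.43823926] [ 4.6  0.5  1.8 -3.6 -4.  -1.4 -2.4  4.4]
-120 109; -115 116; -110 116; -105 116; -100 116; -95 116; -90 116; -85 108; -80 136; -75 155; -70 155; -65 155; -60 155; -55 155; -50 155; -45 155; -40 155; -35 155; -30 155; -25 155; -20 155; -15 155; -10 155; -5 152; 0 123; 5 113; 10 113; 15 113; 20 113; 25 113; 30 113;
```

View pics/top_ov.png

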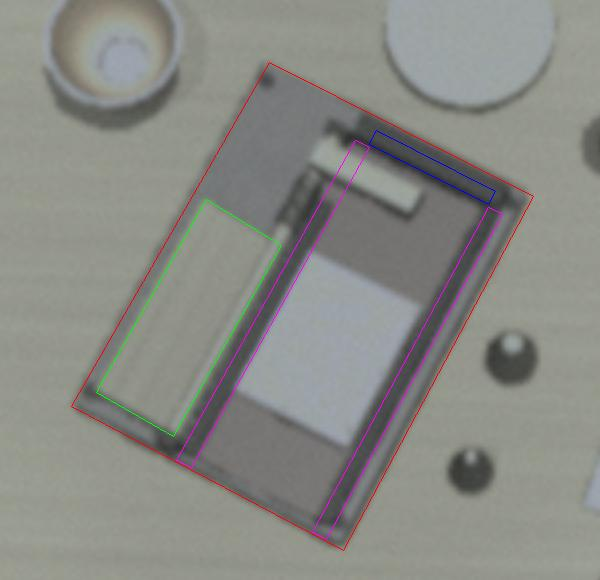

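```bash
cat > fit2.py <<'E'
from h import *
from scipy.optimize import least_squares
from scipy.ndimage import map_coordinates
pose=np.load("pose.npy")
segs=[[80,105,16,80,-50,16],[80,-50,16,-125,-50,16],[-125,-50,16,-125,105,16],[-125,105,16,80,105,16],
 [-120,42,32,55,42,32],[-120,34,32,30,34,32],[-120,-42,32,55,-42,32],[-120,-34,32,55,-34,32],[60,-30,38,60,30,38]]
P=np.vstack([np.linspace(s[:3],s[3:],60) for s in segs])/1000
def dt(n):
    p,d,K,T=load(n+"0.npz"); s=3
    g=cv2.GaussianBlur(cv2.resize(cv2.cvtColor(p,cv2.COLOR_RGB2GRAY),None,fx=s,fy=s,interpolation=cv2.INTER_CUBIC),(0,0),2)
    e=cv2.Canny(g,15,40); return cv2.distanceTransform(255-e,cv2.DIST_L2,5)/s,K,T,s
def run(ns,x0):
    D=[dt(n) for n in ns]
    def f(x):
        o=[]
        for D_,K,T,s in D:
            uv=proj(K,T,stand(x,P))*s+s/2-.5; o.append(map_coordinates(D_,[uv[:,1],uv[:,0]],order=1,mode="nearest"))
        return np.concatenate(o)
    return least_squares(f,x0,loss="soft_l1",f_scale=.7,x_scale=[.01,.01,.05],diff_step=1e-4)
best=None
for ns in(["top"],["scene"],["top","scene"]):
    rs=[run(ns,pose+[dx,dy,da]) for dx in(-.004,0,.004) for dy in(-.004,0,.004) for da in(-.03,0)]
    r=min(rs,key=lambda r:r.cost); print(ns,r.x.round(4),r.cost)
np.save("pose.npy",r.x)
E
python3 fit2.py; sed -i 's/; np.save("pose.npy",pose)//; s/^pose=r.x/pose=np.load("pose.npy")/' fit.py; python3 fit.py
python3 -c "
import cv2,numpy as np
a=cv2.imread('pics/top_ov.png');b=cv2.imread('pics/scene_ov.png');cv2.imwrite('pics/ov2.png',cv2.resize(np.hstack([a[:,100:],b[:,50:550]]),(800,464)))"
```

```text
['top'] [ 0.5613  0.1183 -0.4293] 129.64623990416524
['scene'] [ 0.5613  0.1168 -0.4324] 136.54982396245
['top', 'scene'] [ 0.5613  0.1174 -0.4309] 282.09224807858465
[[0.6719 0.1773 0.016 ]
 [0.609  0.0411 0.016 ]
 [0.4291 0.1258 0.016 ]
 [0.4933 0.2604 0.016 ]]
[ 0.55951745  0.11671735 -0.43823926] [ 4.6  0.5  1.8 -3.6 -4.  -1.4 -2.4  4.4]
-120 113; -115 116; -110 116; -105 116; -100 116; -95 116; -90 115; -85 108; -80 146; -75 155; -70 155; -65 155; -60 155; -55 155; -50 155; -45 155; -40 155; -35 155; -30 155; -25 155; -20 155; -15 155; -10 155; -5 145; 0 116; 5 113; 10 113; 15 113; 20 113; 25 113; 30 113;
```

View pics/ov2.png

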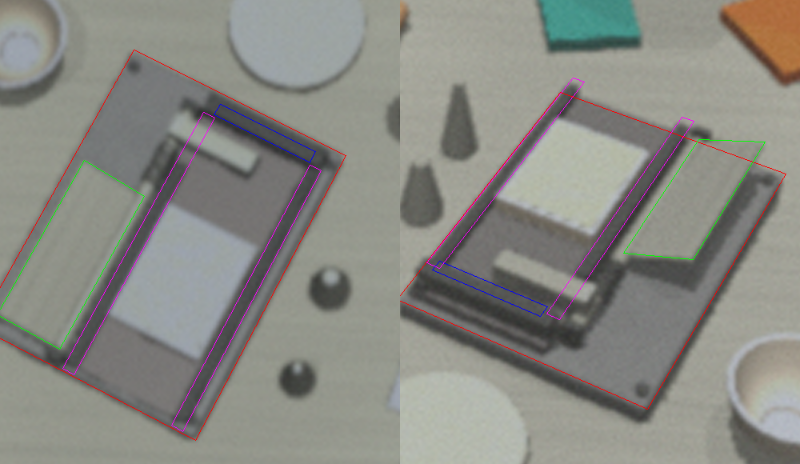

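```bash
cat > go.py <<'E'
import sys
from plant import *
from h import *
from scipy.spatial.transform import Rotation as R
pose=np.load("pose.npy"); s=get_state(); r=R.from_quat(s["eef_rot"])
a=pose[2]; Ms=np.array([[np.cos(a),-np.sin(a),0],[np.sin(a),np.cos(a),0],[0,0,1]])
ps=Ms.T@(s["tool_pos"]-np.r_[pose[:2],0])
print("t",s["clock"],"stand mm",(ps*1000).round(1),"F stand",(Ms.T@s["contact_force"]).round(1),"M",s["moment"].round(2),"open mm",round(88*s["opening"],1))
tgt=Ms@(np.array([float(v) for v in sys.argv[1:4]])/1000)+np.r_[pose[:2],0]
G=R.from_matrix(np.c_[Ms[:,1],Ms[:,0],[0,0,-1]])
rv=(r.inv()*G).as_rotvec()
print("rows total now-frame",(r.inv().apply(tgt-s["tool_pos"])/.8).round(4),"goal-frame",(G.inv().apply(tgt-s["tool_pos"])/.8).round(4),"turn",(rv/np.pi).round(4))
E
python3 go.py -97 37 100
```

```text
t 0.1 stand mm [-543.2  277.8  207.7] F stand [ 0.7 -0.   1.6] M [ 0.02  0.03 -0.04] open mm 88.1
rows total now-frame [-0.3717  0.5131  0.1353] goal-frame [-0.301   0.5577  0.1346] turn [0.0001 0.0005 0.0421]
```

>>> apply_moves:
  series:
    - {"wz":0.042,"fingers":0.36}
    - {"x":-0.035,"y":0.065,"fingers":0.36}
    - {"x":-0.035,"y":0.065,"fingers":0.36}
    - {"x":-0.035,"y":0.065,"fingers":0.36}
    - {"x":-0.035,"y":0.065,"fingers":0.36}
    - {"x":-0.035,"y":0.065,"fingers":0.36}
    - {"x":-0.035,"y":0.065,"fingers":0.36}
    - {"x":-0.035,"y":0.065,"fingers":0.36}

```text
schema error: expected keys x, y, z, wx, wy, wz, fingers
```

```bash
python3 go.py -97 37 100
```

```text
t 0.1 stand mm [-543.2  277.8  207.7] F stand [ 0.7 -0.   1.6] M [ 0.02  0.03 -0.04] open mm 88.1
rows total now-frame [-0.3717  0.5131  0.1353] goal-frame [-0.301   0.5577  0.1346] turn [0.0001 0.0005 0.0421]
```

>>> apply_moves:
  series:
    - {"x":0,"y":0,"z":0,"wx":0,"wy":0,"wz":0.042,"fingers":0.36}
    - {"x":-0.035,"y":0.065,"z":0,"wx":0,"wy":0,"wz":0,"fingers":0.36}
    - {"x":-0.035,"y":0.065,"z":0,"wx":0,"wy":0,"wz":0,"fingers":0.36}
    - {"x":-0.035,"y":0.065,"z":0,"wx":0,"wy":0,"wz":0,"fingers":0.36}
    - {"x":-0.035,"y":0.065,"z":0,"wx":0,"wy":0,"wz":0,"fingers":0.36}
    - {"x":-0.035,"y":0.065,"z":0,"wx":0,"wy":0,"wz":0,"fingers":0.36}
    - {"x":-0.035,"y":0.065,"z":0,"wx":0,"wy":0,"wz":0,"fingers":0.36}
    - {"x":-0.035,"y":0.065,"z":0,"wx":0,"wy":0,"wz":0,"fingers":0.36}

```text
clock: 1.1
tool_pos: [0.4346, 0.2608, 0.2044]
eef_rot: [0.84, 0.543, -0.002, -0.0]
contact_force: [0.1, 0.3, -0.6]
opening: 0.682
```

```bash
python3 go.py -97 37 100
```

```text
t 1.1 stand mm [-175.    77.3  204.4] F stand [-0.1  0.3 -0.6] M [ 0.05 -0.04  0.03] open mm 60.0
rows total now-frame [-0.0508  0.0976  0.1303] goal-frame [-0.0504  0.0975  0.1305] turn [-0.001   0.0011  0.0025]
```

>>> apply_moves:
  series:
    - {"x":-0.025,"y":0.049,"z":0.0,"wx":0,"wy":0,"wz":0.002,"fingers":0.36}
    - {"x":-0.025,"y":0.049,"z":0.0,"wx":0,"wy":0,"wz":0,"fingers":0.36}
    - {"x":0,"y":0,"z":0.045,"wx":0,"wy":0,"wz":0,"fingers":0.36}
    - {"x":0,"y":0,"z":0.045,"wx":0,"wy":0,"wz":0,"fingers":0.36}
    - {"x":0,"y":0,"z":0.045,"wx":0,"wy":0,"wz":0,"fingers":0.36}
    - {"x":0,"y":0,"z":0,"wx":0,"wy":0,"wz":0,"fingers":0.36}

```text
clock: 1.85
tool_pos: [0.4948, 0.1811, 0.0928]
eef_rot: [0.845, 0.534, -0.002, 0.001]
contact_force: [-0.3, -0.2, 1.5]
opening: 0.679
```

```bash
python3 go.py -97 37 60
```

```text
t 1.85 stand mm [-87.1  30.1  92.8] F stand [-0.2 -0.4  1.5] M [ 0.02 -0.03 -0.01] open mm 59.7
rows total now-frame [ 0.0088 -0.0125  0.0409] goal-frame [ 0.0087 -0.0124  0.041 ] turn [-0.0001  0.0018 -0.004 ]
```

>>> apply_moves:
  series:
    - {"x":0.0088,"y":-0.0125,"z":0.02,"wx":0,"wy":0.0015,"wz":-0.004,"fingers":0.36}
    - {"x":0,"y":0,"z":0.019,"wx":0,"wy":0,"wz":0,"fingers":0.36}
    - {"x":0,"y":0,"z":0,"wx":0,"wy":0,"wz":0,"fingers":0.36}

```text
clock: 2.22
tool_pos: [0.4909, 0.1923, 0.0633]
eef_rot: [0.842, 0.539, 0.002, 0.001]
contact_force: [-0.4, -0.4, -0.1]
opening: 0.678
```

```bash
python3 go.py -97 37 60
cat > look.py <<'E'
import sys
from plant import *
from h import *
pose=np.load("pose.npy"); o=[]
for n,s in(("scene",5),("top",5)):
    p,d=snapshot(n); m=camera_model(n); c=proj(m["camera_matrix"],m["world_from_camera"],stand(pose,[-.02,.03,.02]))[0]
    u,v=c.astype(int); q=p[v-60:v+60,u-60:u+60,::-1]; o.append(cv2.resize(q,(400,400),interpolation=cv2.INTER_CUBIC))
cv2.imwrite(f"pics/{sys.argv[1]}.png",np.hstack(o))
E
python3 look.py l1
```

```text
t 2.225 stand mm [-95.3  38.6  63.3] F stand [-0.2 -0.5 -0.1] M [-0.07 -0.   -0.04] open mm 59.7
rows total now-frame [-0.0021 -0.0021  0.0042] goal-frame [-0.002  -0.0021  0.0042] turn [ 0.0009 -0.0007 -0.0002]
```

View pics/l1.png

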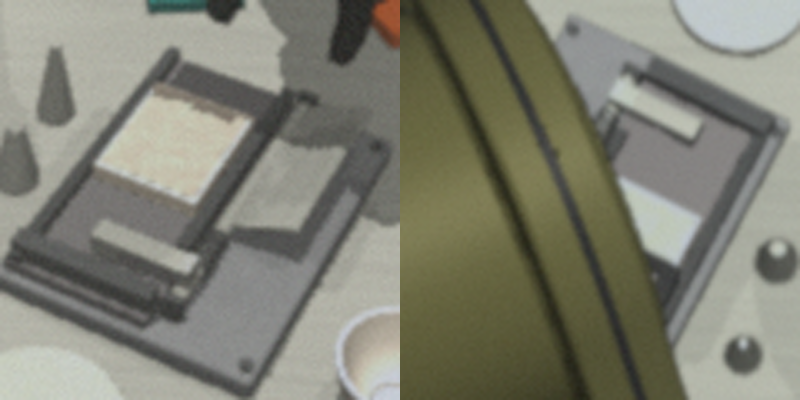

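Run:
```python
from h import *
p,d,K,T=load("scene0.npz"); pose=np.load("pose.npy")
u,v=proj(K,T,stand(pose,[-.02,.03,.02]))[0].astype(int)
P=np.array([[-95,38.6+30+9,63.3],[-95,38.6-39,63.3]])/1000
print((proj(K,T,stand(pose,P))-[u-60,v-60])*400/120)
```

```text
[[342.49782434  94.58314545]
 [216.79368787  49.76166798]]
```

Run:
```python
from plant import *
from h import *
p,d=snapshot("scene"); m=camera_model("scene"); pose=np.load("pose.npy")
K,T=m["camera_matrix"],m["world_from_camera"]; np.savez("scene1.npz",p=p,d=d,K=K,T=T)
P=np.array([[-95,38.6+39,63.3],[-95,38.6-39,63.3]])/1000
uv=proj(K,T,stand(pose,P)); print(uv)
u,v=uv.mean(0).astype(int); s=8
im=cv2.resize(p[v-40:v+30,u-45:u+45,::-1],None,fx=s,fy=s,interpolation=cv2.INTER_CUBIC)
for q in uv: cv2.drawMarker(im,tuple(((q-[u-45,v-40]+.5)*s).astype(int)),(0,0,255),cv2.MARKER_CROSS,15)
cv2.imwrite("pics/l2.png",im)
W=T
for (a,b) in uv:
  for dv in range(-20,6,2):
    i,j=int(b)+dv,int(a); z=d[i,j]; c=np.array([(j-K[0,2])/K[0,0]*z,-(i-K[1,2])/K[1,1]*z,-z]); w=T[:3,:3]@c+T[:3,3]; print(dv,w.round(3),end=" ")
  print()
```

```text
[[369.7493473  206.37494363]
 [332.03810636 192.92850039]]
-20 [0.514 0.219 0.118] -18 [0.515 0.219 0.114] -16 [0.515 0.22  0.11 ] -14 [0.515 0.22  0.105] -12 [0.516 0.221 0.101] -10 [0.519 0.221 0.099] -8 [ 0.408  0.239 -0.003] -6 [ 0.417  0.239 -0.   ] -4 [0.425 0.238 0.001] -2 [0.432 0.238 0.001] 0 [0.437 0.238 0.   ] 2 [ 0.442  0.237 -0.   ] 4 [0.49  0.23  0.038] 
-20 [0.486 0.152 0.123] -18 [0.484 0.153 0.117] -16 [0.485 0.153 0.113] -14 [0.485 0.153 0.108] -12 [0.484 0.154 0.103] -10 [0.485 0.154 0.099] -8 [0.374 0.16  0.002] -6 [ 0.377  0.16  -0.001] -4 [0.386 0.16  0.001] -2 [0.392 0.16  0.001] 0 [ 0.398  0.161 -0.   ] 2 [0.406 0.161 0.001] 4 [0.413 0.161 0.001]
```

View pics/l2.png

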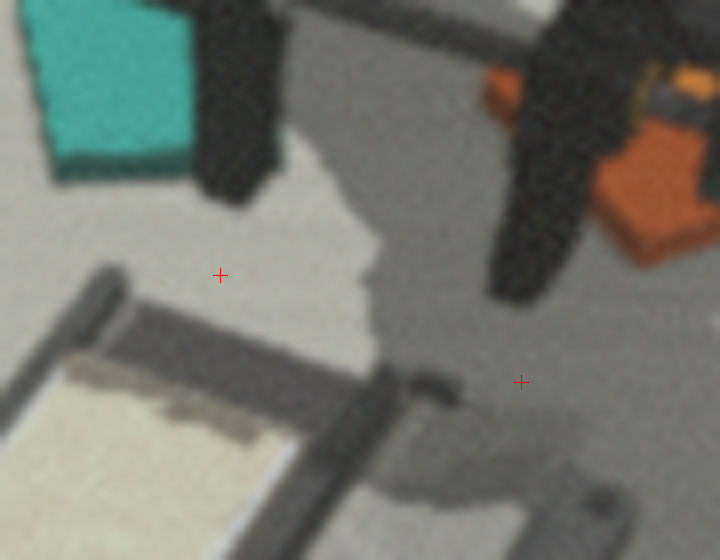

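```bash
python3 go.py -97 37 60; python3 -c "
from plant import *
s=get_state();print(s['tool_pos'],s['eef_rot'],s['qd'].round(3))"
```

```text
t 2.375 stand mm [-94.9  39.3  64.2] F stand [-1.1  0.3  0.6] M [-0.03  0.01  0.02] open mm 59.8
rows total now-frame [-0.0028 -0.0026  0.0052] goal-frame [-0.0028 -0.0026  0.0052] turn [ 0.0012 -0.0012 -0.0002]
[0.49149243 0.19274759 0.06416602] [8.42117658e-01 5.39287095e-01 2.65019647e-03 5.05531112e-04] [-0.001 -0.001 -0.001  0.003 -0.001 -0.002  0.   ]
```

```bash
cat > tips.py <<'E'
from plant import *
from h import *
def tips(show=True):
    p,d=snapshot("scene"); m=camera_model("scene"); K,T=m["camera_matrix"],m["world_from_camera"]
    pose=np.load("pose.npy"); s=get_state()
    v,u=np.mgrid[:420,:560]; c=np.stack([(u-K[0,2])/K[0,0]*d,-(v-K[1,2])/K[1,1]*d,-d],-1)
    w=c.reshape(-1,3)@T[:3,:3].T+T[:3,3]; a=pose[2]
    q=np.c_[(w[:,:2]-pose[:2])@np.array([[np.cos(a),-np.sin(a)],[np.sin(a),np.cos(a)]]),w[:,2]]*1000
    g=p.max(2).ravel()
    tcp=np.r_[(s["tool_pos"][:2]-pose[:2])@np.array([[np.cos(a),-np.sin(a)],[np.sin(a),np.cos(a)]]),s["tool_pos"][2]]*1000
    print("tcp",tcp.round(1),"F",s["contact_force"].round(1))
    for lab,c0 in(("tab",39),("board",-39)):
        k=(abs(q[:,0]-tcp[0])<25)&(abs(q[:,1]-tcp[1]-c0)<20)&(q[:,2]>tcp[2]-8)&(q[:,2]<tcp[2]+70)&(g<90)
        Q=q[k]; 
        for z in np.arange(-5,70,6):
            j=abs(Q[:,2]-tcp[2]-z)<3
            if j.sum()>3: print(lab,"dz",z,j.sum(),"x",np.percentile(Q[j,0],[5,95]).round(),"y",np.percentile(Q[j,1],[5,95]).round())
tips()
E
python3 tips.py
```

```text
tcp [-94.9  39.3  64.2] F [-1.   0.   0.1]
tab dz 31 7 x [-86. -83.] y [72. 78.]
tab dz 37 22 x [-97. -82.] y [70. 82.]
tab dz 43 30 x [-99. -83.] y [69. 83.]
tab dz 49 25 x [-98. -82.] y [70. 84.]
tab dz 55 26 x [-93. -82.] y [71. 84.]
tab dz 61 22 x [-90. -82.] y [70. 84.]
tab dz 67 28 x [-95. -82.] y [71. 85.]
board dz 31 5 x [-86. -84.] y [-2.  7.]
board dz 37 27 x [-99. -83.] y [-1.  9.]
board dz 43 28 x [-94. -82.] y [-4.  9.]
board dz 49 34 x [-102.  -83.] y [-4.  9.]
board dz 55 26 x [-98. -82.] y [-5.  8.]
board dz 61 29 x [-98. -83.] y [-5.  8.]
board dz 67 27 x [-96. -82.] y [-7.  8.]
```

>>> apply_moves:
  series:
    - {"x":-0.0025,"y":-0.0065,"z":0.01,"wx":0.001,"wy":-0.001,"wz":0,"fingers":0.36}
    - {"x":0,"y":0,"z":0.01,"wx":0,"wy":0,"wz":0,"fingers":0.36}
    - {"x":0,"y":0,"z":0,"wx":0,"wy":0,"wz":0,"fingers":0.36}

```text
clock: 2.8
tool_pos: [0.486, 0.1929, 0.0477]
eef_rot: [0.842, 0.539, 0.001, 0.0]
contact_force: [0.2, 0.0, 0.3]
opening: 0.68
```

```bash
python3 tips.py|grep -v "dz [456]"; python3 go.py -100 37 40
```

```text
tcp [-99.9  37.3  48. ] F [0.3 0.4 0. ]
tab dz -5 11 x [-99. -78.] y [78. 89.]
tab dz 31 7 x [-91. -89.] y [68. 77.]
tab dz 37 20 x [-96. -88.] y [67. 80.]
board dz 31 6 x [-96. -89.] y [-3.  6.]
board dz 37 23 x [-99. -89.] y [-5.  7.]
t 2.85 stand mm [-99.9  37.3  48. ] F stand [0.1 0.5 0. ] M [-0.06  0.   -0.01] open mm 59.7
rows total now-frame [-0.0004 -0.0001  0.01  ] goal-frame [-0.0003 -0.0001  0.01  ] turn [ 0.0004 -0.0005 -0.0004]
```

>>> apply_moves:
  series:
    - {"x":0,"y":0,"z":0.012,"wx":0,"wy":0,"wz":0,"fingers":0.36}
    - {"x":0,"y":0,"z":0.012,"wx":0,"wy":0,"wz":0,"fingers":0.36}
    - {"x":0,"y":0,"z":0,"wx":0,"wy":0,"wz":0,"fingers":0.36}

```text
clock: 3.22
tool_pos: [0.4862, 0.1931, 0.0273]
eef_rot: [0.842, 0.539, 0.001, 0.0]
contact_force: [-0.2, 0.2, -0.1]
opening: 0.68
```

```bash
python3 tips.py|grep -v "dz [456]"; python3 go.py -100 37 10
```

```text
tcp [-99.7  37.5  27.6] F [-0.3  0.7  0.8]
tab dz 1 4 x [-96. -82.] y [59. 62.]
tab dz 7 16 x [-105.  -79.] y [61. 71.]
tab dz 13 18 x [-111.  -86.] y [72. 85.]
tab dz 31 7 x [-92. -88.] y [67. 75.]
tab dz 37 21 x [-104.  -87.] y [68. 80.]
board dz -5 109 x [-114.  -97.] y [-19.  16.]
board dz 1 22 x [-111.  -95.] y [-20.  17.]
board dz 31 5 x [-92. -88.] y [-1.  4.]
board dz 37 20 x [-102.  -88.] y [-4.  7.]
t 3.275 stand mm [-99.7  37.5  27.6] F stand [-0.6  0.5  0.8] M [-0.01 -0.04  0.02] open mm 59.9
rows total now-frame [-0.0007 -0.0005  0.022 ] goal-frame [-0.0007 -0.0004  0.022 ] turn [ 0.0005 -0.0006 -0.0004]
```

>>> apply_moves:
  series:
    - {"x":0,"y":0,"z":0.012,"wx":0,"wy":0,"wz":0,"fingers":0.36}
    - {"x":0,"y":0,"z":0.006,"wx":0,"wy":0,"wz":0,"fingers":0.36}
    - {"x":0,"y":0,"z":0,"wx":0,"wy":0,"wz":0,"fingers":0.36}

```text
clock: 3.65
tool_pos: [0.4867, 0.1933, 0.0123]
eef_rot: [0.842, 0.539, 0.001, 0.0]
contact_force: [-0.8, 0.2, 0.3]
opening: 0.684
```

```bash
python3 go.py -100 37 0; python3 look.py l3
```

```text
t 3.65 stand mm [-99.5  37.7  12.3] F stand [-0.8 -0.1  0.3] M [0.04 0.04 0.01] open mm 60.2
rows total now-frame [-0.0009 -0.0006  0.0154] goal-frame [-0.0009 -0.0006  0.0154] turn [ 0.0006 -0.0007 -0.0004]
```

View pics/l3.png

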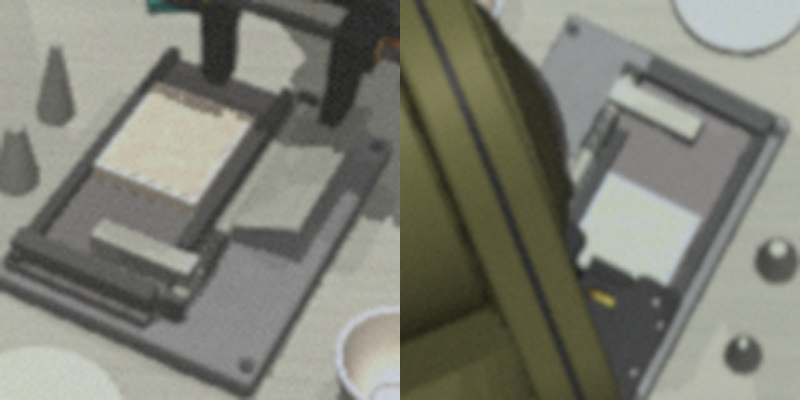

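The fingertips are just above the tab (at 335,125) and over the track behind the board (at 217,85). That confirms they really end about 29 mm above the reported TCP. I'll press down slowly and watch the force.

>>> apply_moves:
  series:
    - {"x":0,"y":0,"z":0.007,"wx":0,"wy":0,"wz":0,"fingers":0.36}
    - {"x":0,"y":0,"z":0,"wx":0,"wy":0,"wz":0,"fingers":0.36}

```text
clock: 4.0
tool_pos: [0.4876, 0.1939, 0.0074]
eef_rot: [0.842, 0.539, 0.003, 0.0]
contact_force: [-0.2, 0.1, 3.7]
opening: 0.678
```

>>> apply_moves:
  series:
    - {"x":0,"y":0,"z":0.005,"wx":0,"wy":0,"wz":0,"fingers":0.36}
    - {"x":0,"y":0,"z":0,"wx":0,"wy":0,"wz":0,"fingers":0.36}

```text
clock: 4.25
tool_pos: [0.4882, 0.1951, 0.004]
eef_rot: [0.842, 0.539, 0.004, -0.0]
contact_force: [-0.6, -0.8, 3.5]
opening: 0.683
```

```bash
python3 go.py -100 37 0
```

```text
t 4.25 stand mm [-98.9  40.    4. ] F stand [-0.2 -1.   3.5] M [0.02 0.08 0.05] open mm 60.1
rows total now-frame [-0.0038 -0.0014  0.005 ] goal-frame [-0.0038 -0.0014  0.005 ] turn [ 0.0013 -0.0022 -0.0002]
```

>>> apply_moves:
  series:
    - {"x":-0.0035,"y":-0.001,"z":0.005,"wx":0.001,"wy":-0.002,"wz":0,"fingers":0.36}
    - {"x":0,"y":0,"z":0,"wx":0,"wy":0,"wz":0,"fingers":0.36}

```text
clock: 4.5
tool_pos: [0.4882, 0.1949, 0.001]
eef_rot: [0.842, 0.54, 0.003, -0.0]
contact_force: [-1.3, -1.1, 5.8]
opening: 0.679
```

```bash
python3 go.py -100 37 -2
```

```text
t 4.5 stand mm [-98.8  39.8   1. ] F stand [-0.7 -1.5  5.8] M [-0.05  0.27  0.08] open mm 59.8
rows total now-frame [-0.0036 -0.0015  0.0038] goal-frame [-0.0035 -0.0015  0.0038] turn [ 0.001  -0.0018  0.    ]
```

>>> apply_moves:
  series:
    - {"x":-0.002,"y":-0.001,"z":0.005,"wx":0.001,"wy":-0.002,"wz":0,"fingers":0.36}
    - {"x":-0.002,"y":0,"z":0.002,"wx":0,"wy":0,"wz":0,"fingers":0.36}

```text
clock: 4.75
tool_pos: [0.4885, 0.1954, -0.0032]
eef_rot: [0.842, 0.54, 0.003, -0.001]
contact_force: [-1.0, 2.6, 8.4]
opening: 0.681
```

```bash
python3 go.py -100 37 -2; python3 tips.py | grep "dz [123]"; python3 look.py l4
```

```text
t 4.75 stand mm [-98.8  40.4  -3.2] F stand [-2.   1.9  8.4] M [0.78 0.11 0.04] open mm 60.0
rows total now-frame [-0.0042 -0.0016 -0.0016] goal-frame [-0.0043 -0.0016 -0.0015] turn [ 0.0009 -0.002   0.0005]
tab dz 19 50 x [-116.  -78.] y [93. 99.]
tab dz 25 4 x [-116. -108.] y [94. 98.]
tab dz 31 22 x [-108.  -85.] y [65. 95.]
tab dz 37 16 x [-94. -86.] y [72. 83.]
board dz 25 38 x [-115.  -97.] y [-18.  20.]
board dz 31 31 x [-113.  -94.] y [-16.  20.]
board dz 37 24 x [-104.  -87.] y [-3. 10.]
```

View pics/l4.png

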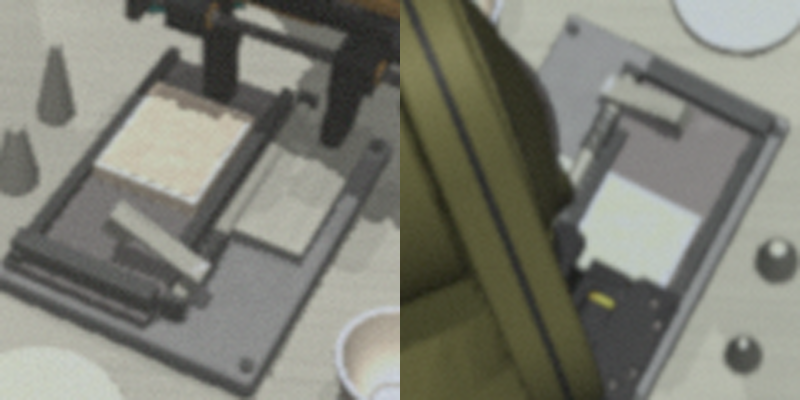

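>>> apply_moves:
  series:
    - {"x":-0.002,"y":0.01,"z":0.003,"wx":0.0,"wy":-0.001,"wz":0,"fingers":0.36}
    - {"x":-0.001,"y":0.01,"z":0.003,"wx":0,"wy":-0.001,"wz":0,"fingers":0.36}

```text
clock: 5.15
tool_pos: [0.4897, 0.1947, -0.0043]
eef_rot: [0.837, 0.547, -0.004, -0.006]
contact_force: [-21.7, 3.8, 44.3]
opening: 0.678
```

```bash
python3 go.py -29 37 -2
```

```text
t 5.15 stand mm [-97.3  40.3  -4.3] F stand [-21.3  -5.6  44.3] M [2.25 3.9  0.68] open mm 59.7
rows total now-frame [-0.0057  0.0853 -0.0041] goal-frame [-0.0041  0.0854 -0.0029] turn [-0.0045  0.0002  0.0057]
```

>>> apply_moves:
  series:
    - {"x":0,"y":0,"z":-0.003,"wx":-0.004,"wy":0,"wz":0.005,"fingers":0.36}
    - {"x":0,"y":0,"z":0,"wx":0,"wy":0,"wz":0,"fingers":0.36}

```text
clock: 5.4
tool_pos: [0.4884, 0.1951, 0.0002]
eef_rot: [0.841, 0.541, -0.001, -0.001]
contact_force: [-0.4, -0.8, 6.0]
opening: 0.684
```

```bash
python3 go.py -29 37 -1
```

```text
t 5.4 stand mm [-98.7  40.1   0.2] F stand [-0.  -0.9  6. ] M [ 0.09 -0.02  0.01] open mm 60.2
rows total now-frame [-0.0041  0.0872  0.0013] goal-frame [-0.0038  0.0872  0.0014] turn [-0.0007  0.0001  0.001 ]
```

>>> apply_moves:
  series:
    - {"x":-0.003,"y":0.005,"z":0.002,"wx":0.0,"wy":0,"wz":0.001,"fingers":0.36}
    - {"x":-0.001,"y":0.01,"z":0.001,"wx":0,"wy":0,"wz":0,"fingers":0.36}

```text
clock: 5.65
tool_pos: [0.4947, 0.1901, -0.0014]
eef_rot: [0.84, 0.542, -0.002, -0.003]
contact_force: [-5.8, 2.1, 7.6]
opening: 0.679
```

```bash
python3 go.py -29 37 -1
```

```text
t 5.65 stand mm [-90.8  38.2  -1.4] F stand [-6.1 -0.5  7.6] M [0.62 1.09 0.12] open mm 59.7
rows total now-frame [-0.0019  0.0773 -0.001 ] goal-frame [-0.0015  0.0773 -0.0005] turn [-0.0021 -0.0001  0.0017]
```

>>> apply_moves:
  series:
    - {"x":-0.001,"y":0.012,"z":0.001,"wx":-0.002,"wy":0,"wz":0.002,"fingers":0.36}
    - {"x":0,"y":0.012,"z":0.001,"wx":-0.001,"wy":0,"wz":0,"fingers":0.36}

```text
clock: 5.9
tool_pos: [0.5065, 0.1838, -0.0026]
eef_rot: [0.841, 0.542, -0.002, -0.002]
contact_force: [-6.7, 2.5, 8.0]
opening: 0.679
```

```bash
python3 go.py -29 37 -1
```

```text
t 5.9 stand mm [-77.5  37.4  -2.6] F stand [-7.2 -0.5  8. ] M [0.81 1.17 0.14] open mm 59.8
rows total now-frame [-0.0008  0.0606 -0.0024] goal-frame [-0.0005  0.0607 -0.002 ] turn [-0.0016  0.0005  0.0015]
```

>>> apply_moves:
  series:
    - {"x":0,"y":0.012,"z":0,"wx":-0.002,"wy":0,"wz":0.002,"fingers":0.36}
    - {"x":0,"y":0.012,"z":0.0,"wx":-0.001,"wy":0,"wz":0,"fingers":0.36}

```text
clock: 6.15
tool_pos: [0.5185, 0.1782, -0.0025]
eef_rot: [0.841, 0.541, -0.003, -0.001]
contact_force: [-5.5, 2.1, 7.0]
opening: 0.678
```

```bash
python3 go.py -29 37 -1; python3 look.py l5
```

```text
t 6.15 stand mm [-64.3  37.3  -2.5] F stand [-5.9 -0.4  7. ] M [0.73 1.06 0.18] open mm 59.7
rows total now-frame [-0.0005  0.0441 -0.002 ] goal-frame [-0.0004  0.0441 -0.0018] turn [-0.0012  0.0013  0.0012]
```

View pics/l5.png

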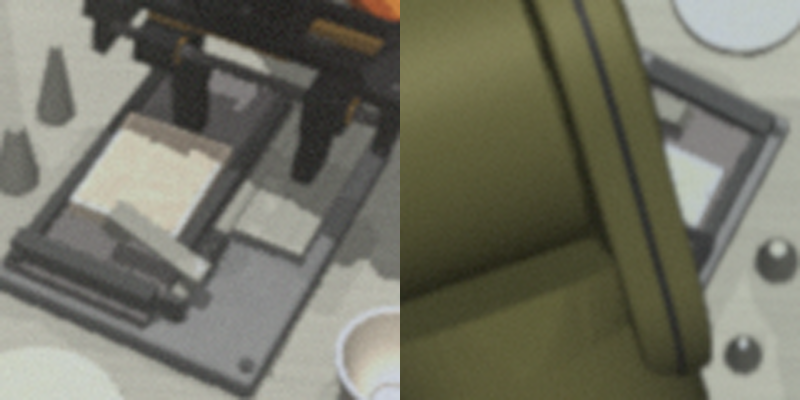

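The board is moving, and its front edge at (165,215) is nearing the raised lip. The tab is still held down, so I'll keep pushing.

>>> apply_moves:
  series:
    - {"x":0,"y":0.012,"z":0,"wx":-0.001,"wy":0.001,"wz":0.001,"fingers":0.36}
    - {"x":0,"y":0.012,"z":0.0,"wx":-0.001,"wy":0,"wz":0,"fingers":0.36}

```text
clock: 6.5
tool_pos: [0.5315, 0.172, -0.0021]
eef_rot: [0.841, 0.541, -0.003, -0.001]
contact_force: [-5.2, 2.0, 6.7]
opening: 0.679
```

```bash
python3 go.py -29 37 -1
```

```text
t 6.5 stand mm [-49.9  37.1  -2.1] F stand [-5.6 -0.3  6.7] M [0.68 1.02 0.16] open mm 59.8
rows total now-frame [-0.0003  0.0261 -0.0015] goal-frame [-0.0001  0.0261 -0.0014] turn [-0.0014  0.001   0.0014]
```

>>> apply_moves:
  series:
    - {"x":0,"y":0.01,"z":0,"wx":-0.001,"wy":0.001,"wz":0.001,"fingers":0.36}
    - {"x":0,"y":0.01,"z":0.0,"wx":-0.001,"wy":0,"wz":0,"fingers":0.36}

```text
clock: 6.75
tool_pos: [0.5407, 0.1675, -0.002]
eef_rot: [0.84, 0.542, -0.003, -0.002]
contact_force: [-5.2, 1.7, 6.6]
opening: 0.678
```

```bash
python3 go.py -29 37 -1
```

```text
t 6.75 stand mm [-39.6  36.9  -2. ] F stand [-5.4 -0.7  6.6] M [0.68 1.05 0.14] open mm 59.6
rows total now-frame [ 0.      0.0133 -0.0014] goal-frame [ 0.0001  0.0133 -0.0013] turn [-0.002   0.0008  0.0019]
```

>>> apply_moves:
  series:
    - {"x":0,"y":0.008,"z":0,"wx":-0.002,"wy":0.001,"wz":0.002,"fingers":0.36}
    - {"x":0,"y":0.008,"z":0.0,"wx":-0.001,"wy":0,"wz":0,"fingers":0.36}

```text
clock: 7.0
tool_pos: [0.5466, 0.1647, -0.002]
eef_rot: [0.841, 0.541, -0.002, -0.002]
contact_force: [-9.9, 4.4, 7.7]
opening: 0.678
```

```bash
python3 go.py -29 37 -1
```

```text
t 7.0 stand mm [-33.1  36.8  -2. ] F stand [-10.9  -0.2   7.7] M [ 1.48  2.21 -0.09] open mm 59.7
rows total now-frame [ 0.0002  0.0051 -0.0012] goal-frame [ 0.0003  0.0051 -0.0012] turn [-0.0019  0.0006  0.0012]
```

>>> apply_moves:
  series:
    - {"x":0,"y":0.006,"z":0,"wx":-0.001,"wy":0,"wz":0.001,"fingers":0.36}
    - {"x":0,"y":0.006,"z":0.0,"wx":-0.001,"wy":0,"wz":0,"fingers":0.36}

```text
clock: 7.25
tool_pos: [0.5463, 0.1647, -0.0021]
eef_rot: [0.841, 0.542, -0.006, -0.004]
contact_force: [-7.7, 3.4, 8.8]
opening: 0.678
```

```bash
python3 go.py -29 37 -1; python3 look.py l6
```

```text
t 7.25 stand mm [-33.4  36.7  -2.1] F stand [-8.4 -0.2  8.8] M [ 0.93  1.61 -0.25] open mm 59.7
rows total now-frame [ 0.0004  0.0055 -0.0014] goal-frame [ 0.0004  0.0055 -0.0014] turn [-0.0044  0.0019  0.0015]
```

View pics/l6.png

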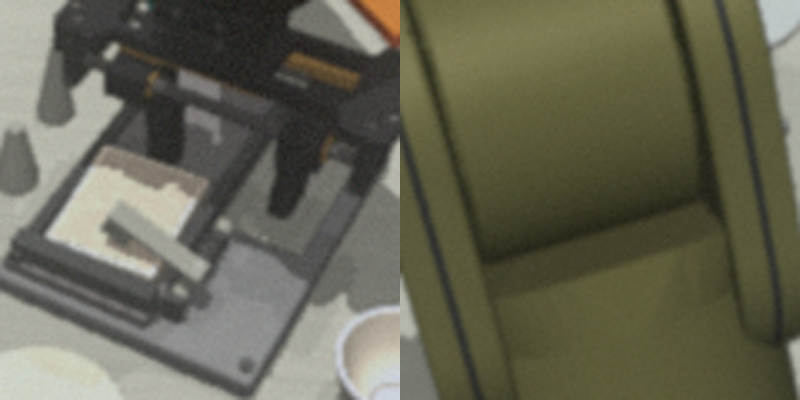

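>>> apply_moves:
  series:
    - {"x":0,"y":0.01,"z":0,"wx":-0.004,"wy":0.001,"wz":0.001,"fingers":0.36}

```text
clock: 7.48
tool_pos: [0.5465, 0.1647, -0.0023]
eef_rot: [0.841, 0.541, -0.006, -0.004]
contact_force: [-14.4, 8.0, 15.7]
opening: 0.684
```

```bash
python3 go.py -29 37 -1
```

```text
t 7.475 stand mm [-33.2  36.7  -2.3] F stand [-16.4   1.3  15.7] M [ 1.59  3.23 -0.21] open mm 60.2
rows total now-frame [ 0.0003  0.0052 -0.0016] goal-frame [ 0.0003  0.0052 -0.0016] turn [-0.0039  0.0018  0.0014]
```

Pushing harder raised the force to 16 N without moving the board, so it's at the stop. Next I'll back off a little and lift away.

>>> apply_moves:
  series:
    - {"x":0,"y":-0.005,"z":0,"wx":-0.003,"wy":0.001,"wz":0.001,"fingers":0.36}
    - {"x":0,"y":-0.005,"z":0,"wx":0,"wy":0,"wz":0,"fingers":0.36}

```text
clock: 7.72
tool_pos: [0.5428, 0.1669, -0.0005]
eef_rot: [0.842, 0.539, 0.001, 0.001]
contact_force: [3.2, -2.7, 6.2]
opening: 0.682
```

```bash
python3 go.py -45 37 -1
```

```text
t 7.725 stand mm [-37.5  37.3  -0.5] F stand [ 4.  -1.1  6.2] M [-0.51 -0.83 -0.14] open mm 60.0
rows total now-frame [-0.0003 -0.0094  0.0006] goal-frame [-0.0003 -0.0094  0.0007] turn [ 0.0012 -0.0002 -0.0006]
```

>>> apply_moves:
  series:
    - {"x":0,"y":-0.004,"z":-0.005,"wx":0,"wy":0,"wz":0,"fingers":0.36}
    - {"x":0,"y":0,"z":-0.008,"wx":0,"wy":0,"wz":0,"fingers":0.36}
    - {"x":0,"y":0,"z":-0.02,"wx":0,"wy":0,"wz":0,"fingers":0.36}
    - {"x":0,"y":0,"z":-0.05,"wx":0,"wy":0,"wz":0,"fingers":0.36}
    - {"x":0,"y":0,"z":-0.07,"wx":0,"wy":0,"wz":0,"fingers":0.36}
    - {"x":0.03,"y":-0.06,"z":-0.03,"wx":0,"wy":0,"wz":0,"fingers":0.36}
    - {"x":0.03,"y":-0.06,"z":0,"wx":0,"wy":0,"wz":0,"fingers":0.36}
    - {"x":0.03,"y":-0.06,"z":0,"wx":0,"wy":0,"wz":0,"fingers":0.36}

```text
clock: 8.72
tool_pos: [0.439, 0.2929, 0.1542]
eef_rot: [0.845, 0.534, 0.001, 0.002]
contact_force: [0.1, -0.1, 0.2]
opening: 0.683
```

>>> apply_moves:
  series:
    - {"x":0.03,"y":-0.06,"z":0,"wx":0,"wy":0,"wz":0,"fingers":0.36}
    - {"x":0.03,"y":-0.06,"z":0,"wx":0,"wy":0,"wz":0,"fingers":0.36}
    - {"x":0,"y":0,"z":0,"wx":0,"wy":0,"wz":0,"fingers":0.36}

```text
clock: 9.1
tool_pos: [0.3656, 0.3848, 0.1567]
eef_rot: [0.843, 0.538, 0.002, -0.001]
contact_force: [-0.6, -0.4, -0.2]
opening: 0.682
```

```bash
python3 go.py -45 37 -1; sed -i 's/-60:/-75:/g;s/+60/+75/g' look.py; python3 look.py l7
```

```text
t 9.1 stand mm [-289.5  161.2  156.7] F stand [-0.3 -0.6 -0.2] M [-0.06 -0.04  0.06] open mm 60.0
rows total now-frame [-0.1551  0.306   0.1967] goal-frame [-0.1552  0.3057  0.1971] turn [ 0.0002 -0.0012 -0.0009]
```

View pics/l7.png

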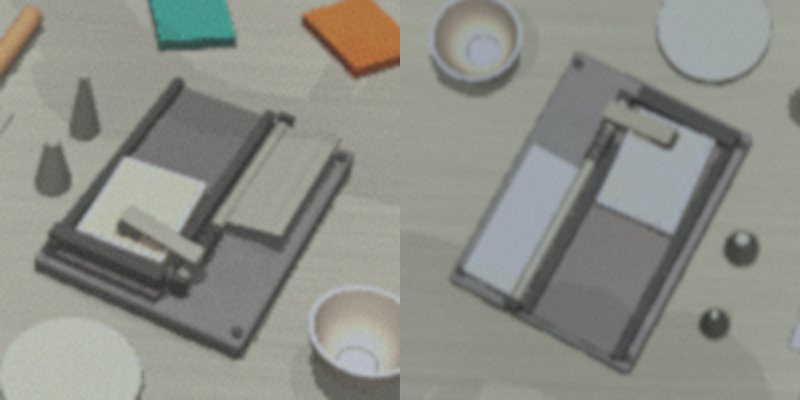

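The board sits against the stop with the lip resting on it, seen at (160,230) and (645,120). One numeric check of the rear edge and the bystanders, then I'll hand in.

Run:
```python
from plant import *
from h import *
p,d=snapshot("top"); p0,d0,K,T=load("top0.npz"); pose=np.load("pose.npy"); a=pose[2]
vv,uu=np.mgrid[:420,:560]; w=ray(K,T,np.c_[uu.ravel(),vv.ravel()],.036)
q=(w[:,:2]-pose[:2])@np.array([[np.cos(a),-np.sin(a)],[np.sin(a),np.cos(a)]])*1000; g=p.min(2).ravel()
for y0 in(-20,15):
    print(y0,[(x,int(g[(abs(q[:,0]-x)<1.5)&(abs(q[:,1]-y0)<8)].mean())) for x in list(range(-32,-10,3))+[54,57,60,63]])
df=(abs(d-d0)>.012).astype(np.uint8)*255; df[(d==0)|(d0==0)]=0
n,l,st,c=cv2.connectedComponentsWithStats(df)
print([(s.tolist(),) for s in st[1:] if s[4]>15])
```

```text
-20 [(-32, 118), (-29, 117), (-26, 111), (-23, 98), (-20, 129), (-17, 155), (-14, 159), (-11, 159), (54, 150), (57, 138), (60, 100), (63, 78)]
15 [(-32, 117), (-29, 115), (-26, 107), (-23, 123), (-20, 155), (-17, 159), (-14, 159), (-11, 159), (54, 143), (57, 108), (60, 66), (63, 73)]
[([238, 175, 40, 35, 417],), ([220, 209, 37, 40, 496],), ([0, 230, 128, 190, 12949],)]
```

Run:
```python
from plant import *
from h import *
p,d=snapshot("top"); p0,d0,K,T=load("top0.npz"); pose=np.load("pose.npy"); a=pose[2]
# rectified stand view at z=.036, 4 px/mm
X,Y=np.meshgrid(np.arange(-130,90,.25),np.arange(50,-50,-.25))
for n,im,xs in(("before",p0,(-90,-70)),("after",p,(-32,-10))):
    uv=proj(K,T,stand(pose,np.c_[X.ravel(),Y.ravel(),np.full(X.size,36.)]/1000)).astype(np.float32)
    r=cv2.remap(im,uv[:,0].reshape(X.shape),uv[:,1].reshape(X.shape),cv2.INTER_CUBIC)
    g=cv2.GaussianBlur(r.min(2).astype(np.float32),(0,0),3)
    e=[]
    for y in range(-26,27,4):
        row=g[int((50-y)*4)]; xx=X[0]; k=(xx>xs[0])&(xx<xs[1]); e.append((y,xx[k][np.argmax(np.gradient(row[k]))]))
    e=np.array(e); f=np.polyfit(e[:,0],e[:,1],1); print(n,"rear edge x at y=0",f[1].round(2),"slope deg",np.degrees(np.arctan(f[0])).round(2))
    # long edges: rail-to-board / rail direction via stop gap edge
    if n=="after":
        cv2.imwrite("pics/rect.png",cv2.resize(r[:,400:,::-1],None,fx=1.6,fy=1.4,interpolation=cv2.INTER_CUBIC)[:600,:800])
        for lab,lo,hi,sg in(("stop dark->?",56,72,-1),("stop outer",66,80,1)):
            e=[]
            for y in list(range(-30,-8,3)):
                row=g[int((50-y)*4)]; k=(X[0]>lo)&(X[0]<hi); e.append((y,X[0][k][np.argmax(sg*np.gradient(row[k]))]))
            e=np.array(e);f=np.polyfit(e[:,0],e[:,1],1);print(lab,f[1].round(1),np.degrees(np.arctan(f[0])).round(2))
    for lab,lo,hi in(("rail -y outer",-46,-38),("rail +y",36,46)):
        e=[]
        for x in range(-115,-92,3):
            col=g[:,int((x+130)*4)]; yy=Y[:,0]; k=(yy>lo)&(yy<hi); e.append((x,yy[k][np.argmax(abs(np.gradient(col[k])))]))
        e=np.array(e); f=np.polyfit(e[:,0],e[:,1],1); print(lab,np.degrees(np.arctan(f[0])).round(2))
```

```text
before rear edge x at y=0 -82.36 slope deg -0.19
rail -y outer 1.65
rail +y 0.0
after rear edge x at y=0 -21.71 slope deg -3.13
stop dark->? 59.7 3.46
stop outer 74.3 0.45
rail -y outer 3.75
rail +y 0.0
```

View pics/rect.png

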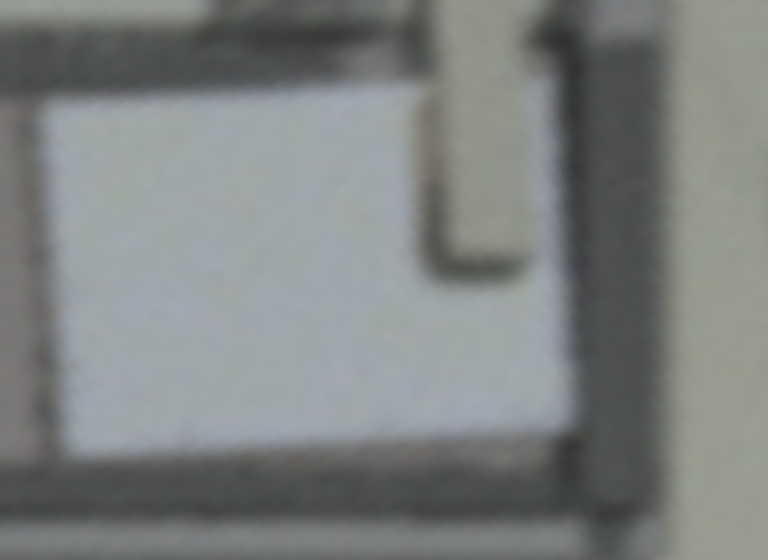

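The rectified view shows the board turned about 3° in its play. Only its -y front corner touches the stop; the +y side is about 3 mm short. To fix that, I'll press the tab again and push on the +y side of the rear edge with a narrower gap.

```bash
python3 go.py -44 48 100
```

```text
t 9.3 stand mm [-281.6  157.5  156. ] F stand [ 0.5 -0.8 -0.6] M [0.02 0.02 0.04] open mm 59.8
rows total now-frame [-0.1325  0.2987  0.0714] goal-frame [-0.1369  0.2971  0.07  ] turn [ 0.0016 -0.0002 -0.0048]
```

>>> apply_moves:
  series:
    - {"x":-0.027,"y":0.06,"z":0,"wx":0.001,"wy":0,"wz":-0.004,"fingers":-0.136}
    - {"x":-0.027,"y":0.06,"z":0,"wx":0,"wy":0,"wz":0,"fingers":-0.136}
    - {"x":-0.027,"y":0.06,"z":0,"wx":0,"wy":0,"wz":0,"fingers":-0.136}
    - {"x":-0.027,"y":0.055,"z":0,"wx":0,"wy":0,"wz":0,"fingers":-0.136}
    - {"x":-0.01,"y":0.02,"z":0,"wx":0,"wy":0,"wz":0,"fingers":-0.136}
    - {"x":0,"y":0,"z":0.035,"wx":0,"wy":0,"wz":0,"fingers":-0.136}
    - {"x":0,"y":0,"z":0.03,"wx":0,"wy":0,"wz":0,"fingers":-0.136}
    - {"x":0,"y":0,"z":0,"wx":0,"wy":0,"wz":0,"fingers":-0.136}

```text
clock: 10.3
tool_pos: [0.5282, 0.1817, 0.1039]
eef_rot: [0.85, 0.527, -0.0, 0.004]
contact_force: [-0.6, 0.1, -0.0]
opening: 0.433
```

```bash
python3 go.py -44 48 50
```

```text
t 10.3 stand mm [-56.9  44.5 103.9] F stand [-0.6 -0.2 -0. ] M [-0.04 -0.   -0.01] open mm 38.1
rows total now-frame [0.0051 0.0155 0.0674] goal-frame [0.0043 0.0161 0.0673] turn [ 0.0024  0.0015 -0.0097]
```

>>> apply_moves:
  series:
    - {"x":0.005,"y":0.013,"z":0.0,"wx":0.002,"wy":0.001,"wz":-0.01,"fingers":-0.136}
    - {"x":0,"y":0,"z":0.04,"wx":0,"wy":0,"wz":0,"fingers":-0.136}
    - {"x":0,"y":0,"z":0.04,"wx":0,"wy":0,"wz":0,"fingers":-0.136}
    - {"x":0,"y":0,"z":0.015,"wx":0,"wy":0,"wz":0,"fingers":-0.136}
    - {"x":0,"y":0,"z":0,"wx":0,"wy":0,"wz":0,"fingers":-0.136}

```text
clock: 10.92
tool_pos: [0.5447, 0.1761, 0.0314]
eef_rot: [0.844, 0.537, 0.003, 0.003]
contact_force: [0.0, -0.6, 0.5]
opening: 0.431
```

```bash
python3 go.py -46 48 -1; python3 tips.py|grep tcp; sed -i 's/"tab",39/"tab",27/;s/"board",-39/"board",-29/' tips.py; python3 tips.py|grep "dz [34]"
```

```text
t 10.925 stand mm [-39.6  46.3  31.4] F stand [ 0.3 -0.5  0.5] M [-0.01 -0.01  0.04] open mm 37.9
rows total now-frame [ 0.002  -0.0083  0.0404] goal-frame [ 0.0021 -0.008   0.0405] turn [ 0.0023 -0.0005 -0.002 ]
tcp [-39.3  46.6  31.9] F [-0.2 -0.4  0.6]
tab dz 31 9 x [-31. -28.] y [66. 73.]
tab dz 37 18 x [-43. -27.] y [66. 79.]
tab dz 43 26 x [-43. -27.] y [66. 80.]
tab dz 49 29 x [-41. -27.] y [66. 80.]
board dz 31 14 x [-43. -28.] y [18. 27.]
board dz 37 26 x [-44. -27.] y [15. 27.]
board dz 43 28 x [-43. -27.] y [15. 27.]
board dz 49 29 x [-47. -28.] y [14. 27.]
```

>>> apply_moves:
  series:
    - {"x":0.002,"y":-0.008,"z":0.0,"wx":0.002,"wy":0,"wz":-0.002,"fingers":-0.136}
    - {"x":0,"y":0,"z":0.014,"wx":0,"wy":0,"wz":0,"fingers":-0.136}
    - {"x":0,"y":0,"z":0.012,"wx":0,"wy":0,"wz":0,"fingers":-0.136}
    - {"x":0,"y":0,"z":0,"wx":0,"wy":0,"wz":0,"fingers":-0.136}

```text
clock: 11.52
tool_pos: [0.5409, 0.1819, 0.012]
eef_rot: [0.842, 0.54, 0.003, 0.0]
contact_force: [-0.6, 0.2, 0.4]
opening: 0.431
```

```bash
python3 go.py -46 48 -1
```

```text
t 11.525 stand mm [-45.5  50.1  12. ] F stand [-0.6 -0.1  0.4] M [0.02 0.04 0.  ] open mm 37.9
rows total now-frame [-0.0027 -0.0007  0.0162] goal-frame [-0.0026 -0.0007  0.0163] turn [ 0.0012 -0.0018  0.0004]
```

>>> apply_moves:
  series:
    - {"x":-0.003,"y":0,"z":0.008,"wx":0.001,"wy":-0.002,"wz":0,"fingers":-0.136}
    - {"x":-0.001,"y":0,"z":0.006,"wx":0,"wy":0,"wz":0,"fingers":-0.136}
    - {"x":0,"y":0,"z":0.002,"wx":0,"wy":0,"wz":0,"fingers":-0.136}

```text
clock: 11.9
tool_pos: [0.5402, 0.1796, -0.001]
eef_rot: [0.842, 0.54, 0.001, 0.0]
contact_force: [-2.2, 0.2, 7.9]
opening: 0.426
```

```bash
python3 go.py -46 48 -1
```

```text
t 11.9 stand mm [-45.2  47.7  -1. ] F stand [-2.1 -0.7  7.9] M [0.11 0.23 0.04] open mm 37.5
rows total now-frame [ 0.0004 -0.001   0.    ] goal-frame [ 0.0004 -0.001   0.    ] turn [ 0.0004 -0.0002  0.0004]
```

Tab pressed (7.9 N). Next, the push on the +y side.

>>> apply_moves:
  series:
    - {"x":0,"y":0.008,"z":0.001,"wx":0,"wy":0,"wz":0,"fingers":-0.136}
    - {"x":0,"y":0.008,"z":0.0005,"wx":-0.001,"wy":0,"wz":0,"fingers":-0.136}

```text
clock: 12.15
tool_pos: [0.5478, 0.1764, -0.0019]
eef_rot: [0.84, 0.542, -0.001, -0.0]
contact_force: [-4.6, 1.4, 6.7]
opening: 0.432
```

```bash
python3 go.py -32 48 -1
```

```text
t 12.15 stand mm [-36.9  47.9  -1.9] F stand [-4.8 -0.7  6.7] M [0.5  0.97 0.16] open mm 38.0
rows total now-frame [ 0.0001  0.0061 -0.0012] goal-frame [ 0.0001  0.0061 -0.0011] turn [-0.0005  0.0003  0.0017]
```

>>> apply_moves:
  series:
    - {"x":0,"y":0.008,"z":0,"wx":0,"wy":0,"wz":0.001,"fingers":-0.136}
    - {"x":0,"y":0.008,"z":0,"wx":-0.001,"wy":0,"wz":0,"fingers":-0.136}

```text
clock: 12.4
tool_pos: [0.553, 0.1749, -0.0019]
eef_rot: [0.84, 0.542, -0.004, -0.003]
contact_force: [-11.1, 4.7, 8.6]
opening: 0.434
```

```bash
python3 go.py -32 48 -1
```

```text
t 12.4 stand mm [-31.6  48.7  -1.9] F stand [-12.1  -0.3   8.6] M [ 1.37  2.44 -0.12] open mm 38.2
rows total now-frame [-0.0009 -0.0005 -0.0011] goal-frame [-0.0009 -0.0005 -0.0011] turn [-0.0029  0.0008  0.002 ]
```

>>> apply_moves:
  series:
    - {"x":0,"y":0.01,"z":0,"wx":-0.002,"wy":0,"wz":0.001,"fingers":-0.136}
    - {"x":0,"y":0.01,"z":0,"wx":-0.002,"wy":0,"wz":0,"fingers":-0.136}

```text
clock: 12.65
tool_pos: [0.5526, 0.1748, -0.0021]
eef_rot: [0.839, 0.543, -0.009, -0.006]
contact_force: [-14.6, 6.0, 14.7]
opening: 0.43
```

```bash
python3 go.py -32 48 -1
```

```text
t 12.65 stand mm [-31.9  48.5  -2.1] F stand [-15.8  -0.6  14.7] M [ 1.09  2.97 -0.4 ] open mm 37.8
rows total now-frame [-0.0007 -0.0002 -0.0014] goal-frame [-0.0006 -0.0002 -0.0014] turn [-0.0063  0.003   0.0029]
```

>>> apply_moves:
  series:
    - {"x":0,"y":-0.006,"z":0,"wx":-0.005,"wy":0.002,"wz":0.002,"fingers":-0.136}
    - {"x":0,"y":-0.006,"z":0,"wx":0,"wy":0,"wz":0,"fingers":-0.136}

```text
clock: 12.9
tool_pos: [0.5476, 0.1782, -0.0003]
eef_rot: [0.842, 0.54, 0.001, 0.001]
contact_force: [3.1, -3.0, 5.7]
opening: 0.433
```

```bash
python3 go.py -45 48 -1
```

```text
t 12.9 stand mm [-37.9  49.5  -0.3] F stand [ 4.1 -1.5  5.7] M [-0.53 -0.76 -0.11] open mm 38.1
rows total now-frame [-0.0018 -0.0089  0.0009] goal-frame [-0.0018 -0.0089  0.0009] turn [ 0.0008 -0.0003  0.    ]
```

>>> apply_moves:
  series:
    - {"x":0,"y":-0.003,"z":-0.005,"wx":0,"wy":0,"wz":0,"fingers":-0.136}
    - {"x":0,"y":0,"z":-0.008,"wx":0,"wy":0,"wz":0,"fingers":-0.136}
    - {"x":0,"y":0,"z":-0.02,"wx":0,"wy":0,"wz":0,"fingers":-0.136}
    - {"x":0,"y":0,"z":-0.05,"wx":0,"wy":0,"wz":0,"fingers":-0.136}
    - {"x":0,"y":0,"z":-0.07,"wx":0,"wy":0,"wz":0,"fingers":-0.136}
    - {"x":0.03,"y":-0.06,"z":-0.03,"wx":0,"wy":0,"wz":0,"fingers":-0.136}
    - {"x":0.03,"y":-0.06,"z":0,"wx":0,"wy":0,"wz":0,"fingers":-0.136}
    - {"x":0.03,"y":-0.06,"z":0,"wx":0,"wy":0,"wz":0,"fingers":-0.136}

```text
clock: 13.9
tool_pos: [0.4457, 0.3043, 0.155]
eef_rot: [0.845, 0.535, 0.003, 0.001]
contact_force: [0.8, 1.0, 0.4]
opening: 0.434
```

>>> apply_moves:
  series:
    - {"x":0.03,"y":-0.06,"z":0,"wx":0,"wy":0,"wz":0,"fingers":-0.136}
    - {"x":0.03,"y":-0.06,"z":0,"wx":0,"wy":0,"wz":0,"fingers":-0.136}
    - {"x":0,"y":0,"z":0,"wx":0,"wy":0,"wz":0,"fingers":-0.136}

```text
clock: 14.28
tool_pos: [0.3723, 0.3966, 0.1579]
eef_rot: [0.842, 0.539, 0.004, -0.002]
contact_force: [0.4, -0.5, 0.3]
opening: 0.432
```

Run:
```python
from plant import *
from h import *
p,d=snapshot("top"); p0,d0,K,T=load("top0.npz"); pose=np.load("pose.npy"); print(get_state()["clock"])
X,Y=np.meshgrid(np.arange(-130,90,.25),np.arange(50,-50,-.25))
uv=proj(K,T,stand(pose,np.c_[X.ravel(),Y.ravel(),np.full(X.size,36.)]/1000)).astype(np.float32)
r=cv2.remap(p,uv[:,0].reshape(X.shape),uv[:,1].reshape(X.shape),cv2.INTER_CUBIC)
g=cv2.GaussianBlur(r.min(2).astype(np.float32),(0,0),3); e=[]
k=(X[0]>-32)&(X[0]<-10)
for y in range(-26,27,4): e.append((y,X[0][k][np.argmax(np.gradient(g[int((50-y)*4)][k]))]))
e=np.array(e); f=np.polyfit(e[:,0],e[:,1],1); print(f[1],np.degrees(np.arctan(f[0])))
df=((abs(d-d0)>.012)&(d>0)&(d0>0)).astype(np.uint8)
n,l,st,c=cv2.connectedComponentsWithStats(df); print([s.tolist() for s in st[1:] if s[4]>15])
s,_=snapshot("scene")
a=cv2.resize(r[:,400:,::-1],(480,400)); b=cv2.resize(s[175:305,240:400,::-1],(320,400)[:1]+(260,)); o=np.zeros((400,800,3),np.uint8); o[:,:480]=a; o[:260,480:]=b
cv2.imwrite("pics/fin.png",o)
```

```text
14.325
-19.92857142857143 -0.06296236972521965
[[238, 175, 42, 39, 459], [221, 211, 36, 38, 491], [0, 234, 117, 186, 11668]]
```

Run:
```python
from plant import *
from h import *
p,d=snapshot("scene"); m=camera_model("scene"); K,T=m["camera_matrix"],m["world_from_camera"]; pose=np.load("pose.npy"); a=pose[2]
v,u=np.mgrid[:420,:560]; w=np.stack([(u-K[0,2])/K[0,0]*d,-(v-K[1,2])/K[1,1]*d,-d],-1).reshape(-1,3)@T[:3,:3].T+T[:3,3]
q=np.c_[(w[:,:2]-pose[:2])@np.array([[np.cos(a),-np.sin(a)],[np.sin(a),np.cos(a)]]),w[:,2]]*1000
f=lambda x0,x1,y0,y1:np.median(q[(q[:,0]>x0)&(q[:,0]<x1)&(q[:,1]>y0)&(q[:,1]<y1),2]).round(1)
print("tab z in/mid/out",f(-90,-30,60,66),f(-90,-30,73,79),f(-90,-30,84,90),"board",f(-10,25,-25,25),"lip top",f(39,47,-3,9))
print(finish_job())
```

```text
tab z in/mid/out 30.1 32.4 34.4 board 36.6 lip top 52.9
the job is handed in; nothing more can be done
None
```

The board is against the end stop with the spring clip closed on it. I handed the job in at about 14 s of the 38 s allowed.

**What I did:** I held the clip's tab down with one fingertip and pushed the board under the raised lip with the other, then released it. A look afterwards showed the board turned about 3° in the track, with one side about 3 mm short of the stop. I pressed the tab again and pushed that side home, so the clip was released once with the board crooked before the final release.

**Last checks:**
- **Board position:** the rear edge is at stand x = -19.9 mm (target -20 mm), skewed only 0.06°. Its top is at z 36.6 mm, so it lies flat.
- **Clip:** the tab has sprung back to z 32.4 mm at mid-width, about 0.2 rad. That fits the lip resting on the board (about 0.24 rad). I did not measure the grip force.
- **Other things on the bench:** before-and-after depth shows changes only where the board was and now is, and at the arm.
- **Robot:** it was clear of everything, with contact force near zero.

**What disagreed or went wrong:**
- **Tip height:** the fingertips end about 29 mm above the reported TCP, not at it. I worked from the camera depth and contact force instead.
- **Force spike:** early in the first push a fingertip bottomed out, and the wrist force read about 44 N vertically and 21 N sideways. I raised it at once. That is well under the 120 N wrist limit; the contact was at the fingertips, so I don't think the 40 N limit on the arm and gripper body applies.
- **Last picture:** I had used up the picture limit, so the final state was checked by measurement only.

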